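# Fore-edge stamp at the bookshop counter

## Task

Pull the red book that sticks out of the small wooden rack by its yellow-banded end, set it down upright on its spine on the counter and let go. Then, holding it by its plain end, push it banded end first under the arch of the stamping machine just until the red roller lever at the back clicks, keep it there for half a second without bending the lever any further, and draw it out again. Leave it standing upright on its spine, both ends on the green mat, without shifting the other books and things on the counter.

Things in the scene. Friction and masses are not known exactly. Their poses are not given: they have to be found in the camera images.
- book_center (a point): Centre of the red book, a block 165 long x 34 thick x 105 mm high, about 0.28 kg (varies), standing on its spine. x axis along its length, pointing from the banded end to the plain end; y across its thickness; z up. It starts in one of the rack's three slots, its plain end inside and 70 mm of its banded end sticking out; grip it from above across its 34 mm.
- book_nose (a point): Middle of the book's leading end face, 82.5 mm from its centre along -x, 52.5 mm above its underside. A yellow band 22 mm wide runs round the book 11 to 33 mm from this face.
- book_tail (a point): Middle of the book's plain end face, 82.5 mm from its centre along +x, 52.5 mm above its underside.
- rack: Wooden rack fixed on the counter, 176 wide x 113 deep. Origin on the counter in the middle of its mouth; +x points into it, y across, z up. Three floorless slots, 48 mm wide, centred at y = -56, 0 and +56 mm, roofed at 112 mm; the books on the roof reach 207 mm high, so nothing inside can be taken from above. The blue and green books in the other slots do not stick out.
- machine: Grey and white stamping machine fixed on the counter. Origin on the counter in the middle of its arch's mouth; the feed lane runs along +x from here. The arch is 60 mm deep (x 0 to 60) and its opening 50 mm wide (y -25 to +25) and 112 mm high, with no floor; outside it is 140 wide and 187 mm high (black cap to 207 mm), so the gripper cannot follow under it. The sprung roller lever is behind the arch.
- lane (a point): Point fixed to the machine, on the lane's centre line 71 mm beyond the mouth and 52 mm above the counter. Here, behind the arch and open to view from above, the lever reaches across the lane from a black switch block on the machine's +y side: a red upright roller, 18 mm across, on a 45 mm arm. Where the book's end first meets the roller differs each time, within 10 mm either way of this point along the lane.
- lever (a joint): Roller lever's angle, rad: 0 free, growing as it is pushed inwards along the lane. It springs back. Its push at the roller grows evenly with travel: it clicks at 0.20 (9 mm of travel, about 4 N) and is overtravelled, and spoilt, beyond 0.34 (15 mm, about 7 N).
- mat: Green mat fixed on the counter, 210 (x) x 130 (y) x 3 mm thick; origin at the centre of its underside.
- book_b: Blue book 90 x 30 x 95 mm in the rack: leave alone.
- book_g: Green book 90 x 34 x 100 mm in the rack: leave alone.
- pile: Pile of three lying books, about 150 x 115 x 67 mm high, loose: leave alone.
- jar: White jar with red lid, 70 mm across, 90 mm high, loose: leave alone.
- spray: Yellow bottle, 56 mm across, 150 mm high, loose: leave alone.
- terminal: Black card terminal, 150 x 75 x 33 mm, loose: leave alone.
- case: Brown glasses case, 160 x 60 x 35 mm, loose: leave alone.
Things that resemble listed ones, but are neither listed nor needed, are in the scene too. What is shaped like the part that bears book_center but blue is not meant.

How it is judged (in metres and radians):
On the way, in this order (a step that is already met when the one before it is completed fails the run):
1. the book is out of the rack, standing upright on the counter, let go (x of book_tail in the frame of rack below -0.01 m and angle between book_center's own z axis and vertical below 0.12 rad and contact force between the fingers and book below 0.1 N and height (world z) of book_center below 0.06 m and linear speed of book below 0.03 m/s), for 0.2 s.
2. the book, pushed from its plain end, has its banded end under the arch and holds the lever past its click (value of joint lever above 0.2 rad and x of book_nose in the frame of machine above 0.05 m and x of book_tail in the frame of machine below 0.02 m and y of book_nose in the frame of machine between -0.025 and 0.025 m and horizontal distance between the grasp point and book_tail below 0.075 m), for 0.3 s.
At the end, for the whole second after the job is handed in: The book stands upright on its spine (tilted under 0.12 rad) on the green mat, the middles of both end faces within the mat's outline, at rest and let go, and the lever has sprung back (under 0.06 rad) (x of book_nose in the frame of mat between -0.105 and 0.105 m and y of book_nose in the frame of mat between -0.065 and 0.065 m and x of book_tail in the frame of mat between -0.105 and 0.105 m and y of book_tail in the frame of mat between -0.065 and 0.065 m and angle between book_center's own z axis and vertical below 0.12 rad and contact force between the fingers and book below 0.1 N and height (world z) of book_center below 0.063 m and linear speed of book below 0.02 m/s and value of joint lever below 0.06 rad); the robot touches nothing.
It fails at once if the roller lever is pushed beyond 0.34 rad (overtravel) (value of joint lever above 0.34 rad).
It fails at once if another book or thing on the counter is shifted by more than 25 mm (distance of any of book_b, book_g, pile, jar, spray, terminal, case from where it was at the start of the episode above 0.025 m).
It also fails if it takes over 66 s, if anything falls off the work surface, if the arm or the gripper's body presses on something with over 40 N, if the wrist force passes 120 N, or if a joint passes its speed limit or range.

## Robot

A 6-joint arm with a two-finger parallel gripper is mounted at the origin on the work surface. World frame = base frame: x ahead of the robot, y to its left, z up, the work surface at z = 0. Lengths are in mm, angles in rad, forces in N, time in s.
With the tool pointing down it reaches from about 300 to 775 mm from the base axis. Payload 14.6 kg.
Tool frame: the origin (TCP) lies on the mounting face of the last link; the fingertips stand 199 mm ahead of it and the grasp point (between the pads) lies 180 mm ahead of it; z points along the fingers, y is the line along which they close (so a half turn about z gives the same grasp; the last joint's range is limited). The gripper opens to 94 mm and grips with 3 to 60 N. Pads are 16 mm wide; open, the fingers measure 119 mm over their backs; the gripper's body (75 mm by 177 mm) begins 78 mm behind the grasp point.
Start: joints at [-1.174, 0.3, 1.521, -0, 1.321, -0.067], TCP at [246.035, -491.892, 404.646] pointing down, gripper open.
Joint ranges: [-3.03, 3.03], [-0.79, 2.21], [0.23, 2.52], [-1.04, 4.18], [0, 3.07], [-2.55, 2.55]. Speed limits (rad/s): [2.22, 2.22, 2.57, 3.14, 3.14, 3.14].

## Interface

Orientations are given as [roll, pitch, yaw] about the fixed x, y, z axes, in that order (R = Rz(yaw) Ry(pitch) Rx(roll)).
In Python, from cell import manip gives the robot as it stands. The module is installed in compiled form; this text tells all that it offers.
- The arm moves only by the shell command python3 -m creep 'ROWS' [FORCE]. ROWS is a JSON object of lists of equal length, an entry for each row: "slide": the shift along the world's x, y, z in cm, a list of three; "turn": the turn about the world's z in rad; "claw": the opening, from 0 (shut) to 1 (fully open). A call has 1 to 8 rows; each row shifts and turns the commanded pose from where the row before left it; what a row does not reach is not made up. A row lasts 1/8 s, in which the tool goes at most 62.5 mm and 10.7 degrees, less where a joint would pass 70% of its speed; a pose out of reach is approached as far as the arm can. A call with a gripper value outside its range is refused whole. The fingers move at their own pace and stop on an object; FORCE is the grip in N (left out, the last holds). Time passes only in rows, so rows that do not move let the fingers close. It gives the time, the measured TCP pose, the force, the opening and the grip force at its end, in the units of the state.
- manip.read_state(): the state, without advancing time (a new reading comes with each control period).
- manip.camera(name): name is "side" or "top"; returns (picture, depth): 480x640x3 uint8, red, green, blue; 480x640 float32, mm along the optical axis (not along the pixel's ray), 0 where there is no reading.
- manip.calibration(name): a dict with "intrinsics" (3x3 intrinsics, pixels), "pose" (4x4, takes a point from camera to world coordinates). Camera axes: x right, y up, looking along -z (the intrinsics and any distortion apply to the point x, -y, -z); pixel columns grow to the right and rows downward; lengths in mm; the calibration is good to about 2 mm. A picture is of the moment at which its call begins. calibration takes no time and is no camera call.
- manip.sign_off(): hands the job in; it is judged then, once.
Trained networks look in the newest picture that a camera, given by its name, has taken for a name from the list of things; names that differ only in an ending like _2 or _b are one class to them, and where a whole thing is asked for, a point or a joint stands for the part that bears it (a point fixed in the world has none). Each returns a list of dicts, best first, with "score" (0 to 1); they miss things now and then, are a little off and sometimes report something else, mostly with a low value. They report only what shows in the picture. A call takes as long as a camera call. They do not tell look-alikes from the thing itself.
- manip.cut_out(query, camera): "mask" (480x640 bool, what is visible of it) and "position" ([column, row] in pixels, amid what is visible of it).
The state is a dict: "clock": time; "joints": joint angles; "qd": joint speeds; "effort": joint torques, N m; "eef_pos": TCP position; "eef_rot": TCP orientation; "wrist_force": force on the tool from outside, world axes, zero at the start; "moment": the same for the moment, N m; "finger_gap": finger opening in mm; "finger_force": force on a finger pad.
Only numpy, scipy, OpenCV 4.12 (cv2) and the standard library are available. Lean on these libraries where they do the work, as an engineer would, in place of code of your own. Each camera call takes 0.05 s, during which the arm holds its last target. There are 200 camera calls.

## Working session

There is one attempt and no reset: what is moved stays moved. The work goes in short steps, Python scripts to look and compute and a shell command to move; the robot and the scene stay as the last step left them, time stands still between calls to the robot, and variables do not carry over. Pictures are saved under pics/ and viewed, at most 10 in all, crops included, and the job is handed in when it is done.

```bash
mkdir -p pics; cat > h.py <<'E'
import numpy as np, cv2
from cell import manip
def snap(cam,name=None):
    p,d=manip.camera(cam)
    if name: cv2.imwrite(f'pics/{name}.png',p[:,:,::-1])
    return p,d
def world(cam,d,mask):
    c=manip.calibration(cam);K=np.array(c['intrinsics']);T=np.array(c['pose'])
    v,u=np.nonzero(mask&(d>0));z=d[v,u]
    P=np.stack([(u-K[0,2])/K[0,0]*z,-(v-K[1,2])/K[1,1]*z,-z,np.ones_like(z)])
    return (T@P)[:3].T,u,v
E
python3 - <<'E'
from h import *
print(manip.read_state())
for c in('top','side'):
    p,d=snap(c,c+'0'); print(c,manip.calibration(c))
    for q in ['book_center','rack','machine','lever','mat']:
        for r in manip.cut_out(q,c)[:4]:
            P,_,_=world(c,d,r['mask']); print(q,round(r['score'],2),np.round(r['position']),r['mask'].sum(),np.round(np.median(P,0)) if len(P) else '', np.round(np.percentile(P,[2,98],axis=0)).tolist() if len(P) else '')
E
```

```text
{'clock': 0.0, 'joints': array([-1.17354424e+00,  3.00477515e-01,  1.52154307e+00, -6.38969413e-07,
        1.32070641e+00, -6.66351837e-02]), 'qd': array([ 0.00086884,  0.00124891, -0.00122655,  0.00096698,  0.00164578,
       -0.00113518]), 'effort': array([-1.93436535e-03, -5.31810093e+01, -3.52743566e+01,  7.06798607e-02,
        2.42807984e-02, -8.39719291e-05]), 'eef_pos': array([ 246.05625986, -491.86420445,  404.09876289]), 'eef_rot': array([-3.14046079e+00, -7.49134760e-05,  4.63887383e-01]), 'wrist_force': array([ 0.54373138, -0.45754272, -0.58366147]), 'moment': array([-0.02521208, -0.01085699,  0.04318133]), 'finger_force': 0.0, 'finger_gap': 94.17576265431771}
top {'intrinsics': array([[494.53232378,   0.        , 318.49420459],
       [  0.        , 494.53232378, 237.84401743],
       [  0.        ,   0.        ,   1.        ]]), 'pose': array([[ 1.84096164e-02,  9.98719169e-01, -4.71286309e-02,
         4.54398034e+02],
       [-9.99685025e-01,  1.91906156e-02,  1.61731382e-02,
        -1.21125272e+01],
       [ 1.70568506e-02,  4.68160453e-02,  9.98757889e-01,
       
[... 1322 characters left out ...]
6. 187.  84.] [[450.0, 181.0, 3.0], [483.0, 262.0, 107.0]]
book_center 0.81 [238. 178.] 1447 [313. 269.  77.] [[255.0, 221.0, 4.0], [361.0, 357.0, 106.0]]
rack 0.88 [320. 147.] 4141 [521. 264. 171.] [[437.0, 252.0, 12.0], [604.0, 360.0, 207.0]]
rack 0.5 [385. 443.] 2716 [ 611. -430.   34.] [[578.0, -489.0, 2.0], [648.0, -362.0, 38.0]]
machine 0.74 [314. 288.] 5701 [ 500. -167.  140.] [[418.0, -276.0, 6.0], [572.0, -117.0, 208.0]]
lever 0.63 [312. 323.] 142 [ 492. -196.   57.] [[476.0, -201.0, 36.0], [521.0, -182.0, 62.0]]
mat 0.68 [389. 258.] 3331 [693.  30.   3.] [[629.0, -63.0, -0.0], [758.0, 139.0, 7.0]]
mat 0.38 [367. 157.] 800 [666. 370.  61.] [[636.0, 358.0, 5.0], [701.0, 416.0, 92.0]]
```

View pics/top0.png

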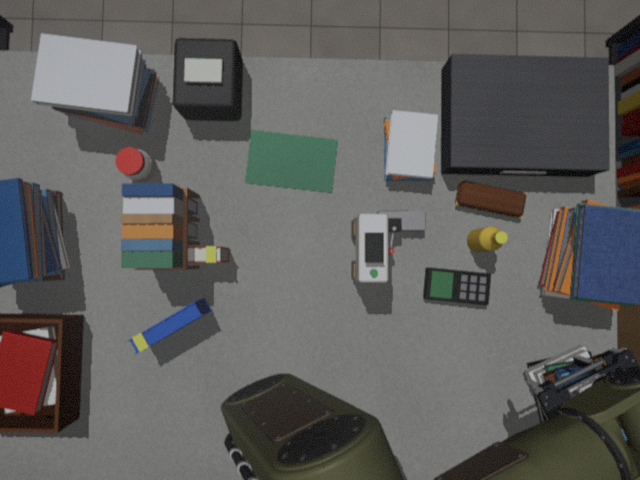

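View pics/side0.png

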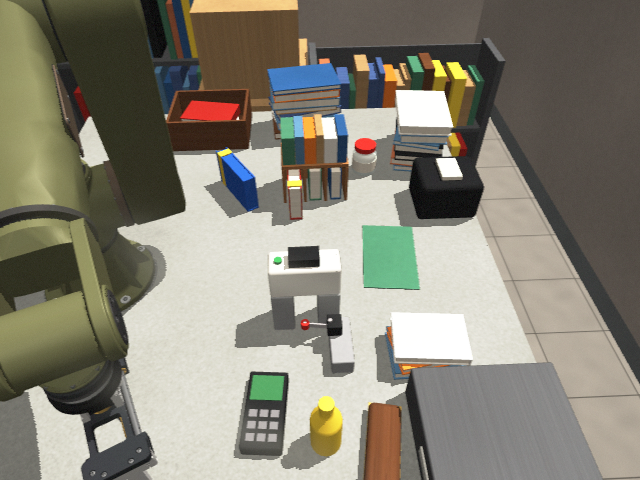

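The top view shows the red and yellow-banded book sticking out of the rack at about (207,254). The machine is at (372,237), its red roller at (392,250), and the mat at (292,162). 

Candidates for the target book:
- (207,254): in the rack, banded.
- (168,325): blue look-alike standing free.
- (20,370): red book in the crate, no band.

I choose (207,254) and will check it in a crop while measuring the geometry.

```bash
cat > m.py <<'E'
from h import *
def rect(P,zl,zh,box=None):
    m=(P[:,2]>zl)&(P[:,2]<zh)
    if box: m&=(P[:,0]>box[0])&(P[:,0]<box[1])&(P[:,1]>box[2])&(P[:,1]<box[3])
    q=P[m]; r=cv2.minAreaRect(q[:,:2].astype(np.float32))
    return m.sum(),np.round(q.mean(0),1),[np.round(x,2) for x in r],np.round(cv2.boxPoints(r)).tolist()
E
python3 - <<'E'
from m import *
p,d=snap('top'); A,u,v=world('top',d,np.ones_like(d,bool))
ps,ds=snap('side'); B,us,vs=world('side',ds,np.ones_like(ds,bool))
print('book top',rect(A,95,112,[435,500,165,252]))
print('book side',rect(B,95,112,[435,500,165,252]))
print('mach top',rect(A,178,194,[400,600,-200,-90]))
print('mach side',rect(B,178,194,[400,600,-200,-90]))
print('rack top',rect(A,190,212,[400,620,240,380]))
print('mat',rect(A,1,7,[610,780,-75,150]))
for n,P,pp,uu,vv in(('top',A,p,u,v),('side',B,ps,us,vs)):
    c=pp[vv,uu].astype(int); red=(c[:,0]>110)&(c[:,1]<60)&(c[:,2]<60)&(P[:,0]>430)&(P[:,0]<540)&(P[:,1]<-150)&(P[:,1]>-240)
    q=P[red];print('roller',n,len(q),np.round(q.mean(0),1),np.round(q.min(0)),np.round(q.max(0)))
    c2=P[(pp[vv,uu][:,1]>90)&(pp[vv,uu][:,0]<70)&(P[:,0]>600)&(P[:,0]<800)&(abs(P[:,1]-37)<130)&(P[:,2]<12)]
    if len(c2): print('mat',n,cv2.minAreaRect(c2[:,:2].astype(np.float32)))
m=(B[:,0]>400)&(B[:,0]<600)&(B[:,1]>-220)&(B[:,1]<-60)
cr=np.hstack([cv2.resize(p[190:310,170:270],(400,480)),cv2.resize(ps[240:370,250:360],(400,480))])
cv2.imwrite('pics/crop1.png',cr[:,:,::-1])
E
```

```text
book top (np.int64(518), array([466.4, 217.8, 103.6]), [array([466.12, 216.44]), array([58.79, 70.94]), np.float64(0.14)], [[437.0, 252.0], [437.0, 181.0], [496.0, 181.0], [495.0, 252.0]])
book side (np.int64(253), array([465.2, 213.3, 103.2]), [array([460.36, 216.98]), array([44.73, 71.54]), np.float64(3.15)], [[436.0, 251.0], [440.0, 180.0], [485.0, 182.0], [481.0, 254.0]])
mach top (np.int64(1462), array([ 484.9, -136.3,  186.9]), [array([ 485.49, -137.85]), array([138.12,  59.11]), np.float64(0.91)], [[416.0, -109.0], [417.0, -169.0], [555.0, -166.0], [554.0, -107.0]])
mach side (np.int64(1313), array([ 484.4, -147.9,  186.2]), [array([ 484.73, -138.76]), array([139.4,  62.4]), np.float64(1.65)], [[414.0, -110.0], [416.0, -172.0], [555.0, -168.0], [554.0, -106.0]])
rack top (np.int64(4411), array([519.4, 310.1, 201.6]), [array([519.72, 311.21]), array([166.9 , 102.18]), np.float64(1.47)], [[435.0, 360.0], [438.0, 258.0], [604.0, 262.0], [602.0, 364.0]])
mat (np.int64(4325), array([693.4,  37.1,   3.5]), [array([695.04,  37.48]), array([224.92, 169.86]), np.float64(89.99)], [[610.0, -75.0], [780.0, -75.0], [780.0, 150.0], [610.0, 150.0]])
roller top 3 [ 479.7 -194.    60.5] [ 476. -195.   59.] [ 487. -193.   62.]
mat top ((691.2570190429688, 38.33306884765625), (207.80662536621094, 125.52311706542969), 85.81675720214844)
roller side 41 [ 481.6 -194.3   56.7] [ 474. -202.   47.] [ 488. -184.   62.]
mat side ((667.2391357421875, -62.61328887939453), (3.648252010345459, 78.51782989501953), 84.80880737304688)
```

View pics/crop1.png

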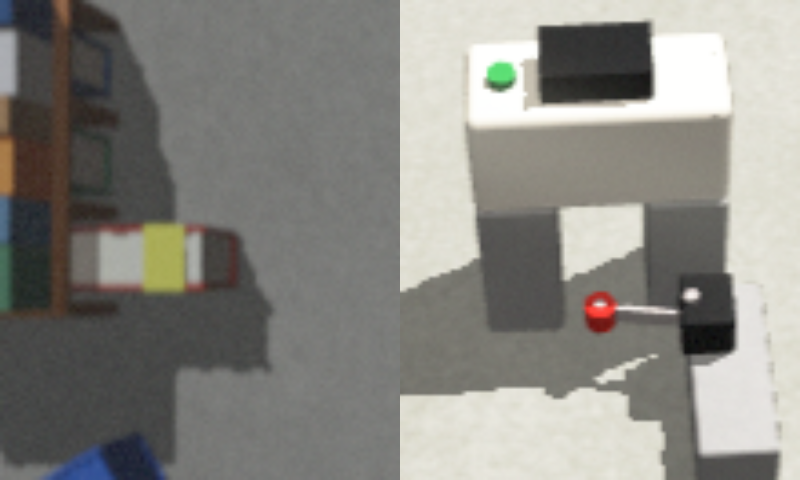

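The crop confirms the red covers and yellow band. The roller is red at the back of the arch, near (480,-194). I'm moving the arm now.

```bash
python3 -m creep '{"slide":[[0,1,5],[1.6,5,1],[1.6,5,0],[1.6,5,0],[1.6,5,0],[1.6,5,0],[1.6,5,0],[1.6,5,0]],"turn":[0.14,0.14,0.14,0.14,0.14,0.14,0.14,0.15],"claw":[1,1,1,1,1,1,1,1]}'
python3 - <<'E'
from m import *
p,d=snap('top')
r=manip.cut_out('book_center','top')
for x in r:
    P,u,v=world('top',d,x['mask']); c=np.median(P,0)
    if 440<c[0]<490:
        P=P[P[:,2]>98]
        for y in range(182,252,6):
            q=P[abs(P[:,1]-y)<3]
            if len(q): print(y,np.round(q[:,0].min(),1),np.round(q[:,0].max(),1))
        print(P[:,1].min(),P[:,1].max(),cv2.minAreaRect(P[:,:2].astype(np.float32)))
E
```

```text
clock: 1.7
eef_pos: [358.1, -130.2, 464.9]
eef_rot: [3.141, 0.0, 1.598]
wrist_force: [0.8, -0.6, 0.2]
finger_gap: 93.8
finger_force: 0.0
182 450.9 481.3
188 450.7 483.4
194 450.6 483.2
200 450.5 483.0
206 450.4 482.9
212 450.3 482.8
218 450.2 482.8
224 450.1 482.7
230 450.0 482.6
236 449.9 482.4
242 449.7 482.3
248 449.6 482.2
181.12091897024087 254.01576746283916 ((466.4862976074219, 217.6529998779297), (32.61765670776367, 72.43614196777344), 1.1277939081192017)
```

```bash
python3 -m creep '{"slide":[[1.6,4.8,0],[1.6,4.8,0],[1.6,4.8,0],[1.6,4.8,0],[1.6,4.8,0],[1.6,4.8,0],[1.25,4.3,0],[0,0,-4]],"turn":[0,0,0,0,0,0,-0.006,0],"claw":[1,1,1,1,1,1,1,1]}'
```

```text
clock: 2.8
eef_pos: [467.3, 200.7, 425.6]
eef_rot: [3.138, -0.001, 1.589]
wrist_force: [0.4, -1.0, -1.2]
finger_gap: 94.2
finger_force: 0.0
```

```bash
python3 -m creep '{"slide":[[0,0,-5],[0,0,-5],[0,0,-4.5],[0,0,-3],[0,0,0],[0,0,0],[0,0,0],[0,0,0]],"turn":[0,0,0,0,0,0,0,0],"claw":[1,1,1,1,0.3,0.3,0.3,0.3]}' 20
python3 -m creep '{"slide":[[0,0,0],[0,0,0],[0,0,0],[0,0,0]],"turn":[0,0,0,0],"claw":[0.3,0.3,0.3,0.3]}' 20
```

```text
clock: 3.8
eef_pos: [466.7, 199.1, 250.5]
eef_rot: [3.14, -0.0, 1.588]
wrist_force: [-0.7, 0.6, -0.2]
finger_gap: 57.7
finger_force: 0.0
clock: 4.3
eef_pos: [466.5, 199.1, 249.7]
eef_rot: [-3.141, 0.0, 1.588]
wrist_force: [-1.1, -0.6, 1.9]
finger_gap: 33.8
finger_force: 19.9
```

```bash
python3 -m creep '{"slide":[[0.04,-1.9,0.1],[0.04,-1.9,0],[0.04,-1.9,0],[0.04,-1.9,0],[0.04,-1.9,0],[0.04,-1.9,0],[0.04,-1.9,0],[0.04,-1.9,0]],"turn":[0,0,0,0,0,0,0,0],"claw":[0.3,0.3,0.3,0.3,0.3,0.3,0.3,0.3]}'
python3 -m creep '{"slide":[[0,0,-0.1],[0,0,0]],"turn":[0,0],"claw":[0.3,0.3]}'
python3 - <<'E'
from m import *
p,d=snap('side','s1')
E
```

```text
clock: 5.3
eef_pos: [469.4, 45.4, 250.5]
eef_rot: [-3.141, 0.0, 1.587]
wrist_force: [0.6, 0.3, -2.8]
finger_gap: 34.1
finger_force: 20.0
clock: 5.55
eef_pos: [469.7, 46.9, 249.7]
eef_rot: [3.141, -0.0, 1.587]
wrist_force: [-0.3, -0.1, -1.7]
finger_gap: 33.8
finger_force: 20.0
```

View pics/s1.png

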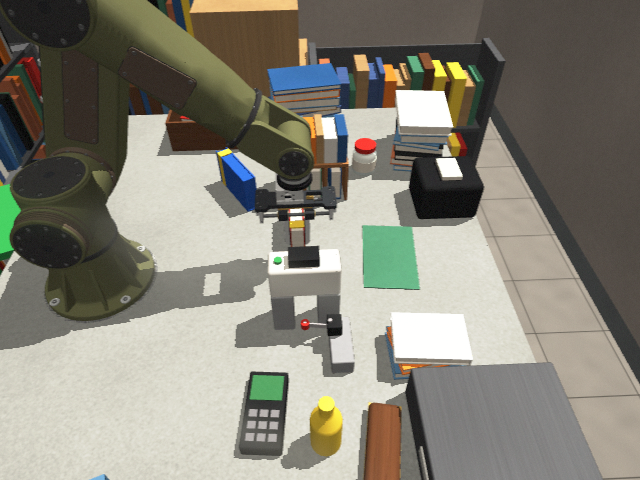

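The book is out in front of the rack, with its band at about (297,222), clear of the machine. I'm releasing it and rising.

```bash
python3 -m creep '{"slide":[[0,0,0],[0,0,0],[0,0,0],[0,0,0],[0,0,4],[0,0,5],[0,0,5],[0,0,2]],"turn":[0,0,0,0,0,0,0,0],"claw":[0.8,0.8,0.8,0.8,0.8,0.8,0.8,0.8]}'
python3 - <<'E'
from m import *
for c in('top','side'):
    p,d=snap(c,c+'2')
    for x in manip.cut_out('book_center',c):
        P,u,v=world(c,d,x['mask']); m=np.median(P,0); print(c,np.round(m),x['score'])
        if 420<m[0]<520:
            P=P[P[:,2]>96]; print(len(P),np.round(P.min(0)),np.round(P.max(0)),cv2.minAreaRect(P[:,:2].astype(np.float32)))
            for y in range(20,210,15):
                q=P[abs(P[:,1]-y)<4]
                if len(q): print(y,np.round([q[:,0].min(),q[:,0].max(),q[:,2].mean()],1))
E
```

```text
clock: 6.6
eef_pos: [469.6, 47.1, 412.5]
eef_rot: [3.138, -0.0, 1.588]
wrist_force: [0.1, -0.5, -0.3]
finger_gap: 74.8
finger_force: 0.0
top [313. 287. 102.] 0.83
top [464. 184. 103.] 0.63
111 [451. 103.  97.] [484. 192. 519.] ((467.87042236328125, 147.34744262695312), (32.70319366455078, 88.85543823242188), 1.0564335584640503)
185 [450.8 483.6 102.8]
side [314. 268.  77.] 0.96
side [469.  81. 102.] 0.87
624 [452.  28.  96.] [487. 197. 109.] ((468.7760314941406, 113.09168243408203), (33.921714782714844, 169.23390197753906), 1.4297808408737183)
35 [454.  484.  100.7]
50 [456.6 486.9 105.5]
65 [456.7 487.  104.5]
80 [456.6 485.1 102.1]
95 [454.4 485.5 102.8]
110 [452.  485.7 102.9]
125 [451.9 483.6 102.1]
140 [451.9 484.  102.5]
155 [451.9 484.3 102.1]
170 [452.  482.1 102.7]
185 [454.4 482.3 102.6]
200 [454.3 454.3  98. ]
side [ 500. -167.  142.] 0.43
3633 [ 415. -171.   96.] [ 555. -107.  211.] ((484.2149353027344, -139.68392944335938), (140.2974853515625, 62.61935043334961), 1.7998799085617065)
```

View pics/top2.png

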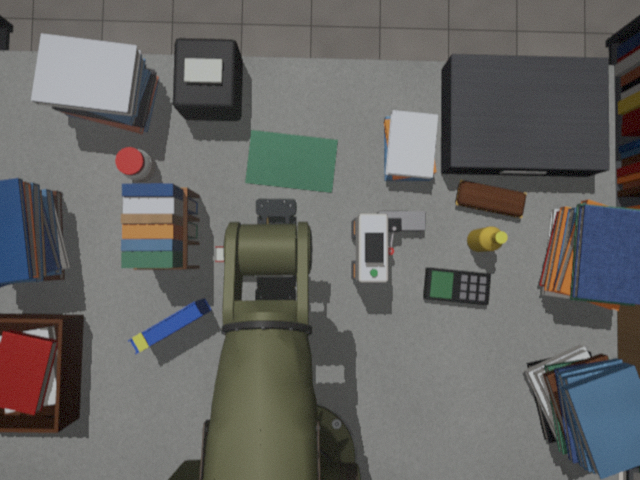

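The book is standing free, centre about (469,112), tail near y=194, and its plain end shows at (220,254). Next I regrip it near the tail.

```bash
python3 -m creep '{"slide":[[-0.06,4.2,0],[-0.06,4.2,0],[-0.1,4.3,0],[0,0,-4],[0,0,-4.5],[0,0,-4.5],[0,0,-2.7],[0,0,0]],"turn":[0,0,0.005,0,0,0,0,0],"claw":[0.8,0.8,0.8,0.8,0.8,0.8,0.8,0.8]}'
python3 -m creep '{"slide":[[0,0,0],[0,0,0],[0,0,0],[0,0,0],[0,0,0]],"turn":[0,0,0,0,0],"claw":[0.3,0.3,0.3,0.3,0.3]}' 40
cat > r.py <<'E'
from m import *
def roll(n=4):
    o=[]
    for i in range(n):
        p,d=snap('side'); s=p[290:350,285:330].astype(float)
        w=np.clip(s[:,:,0]-np.maximum(s[:,:,1],s[:,:,2])-40,0,None); v,u=np.mgrid[290:350,285:330]
        o.append([(w*u).sum()/w.sum(),(w*v).sum()/w.sum(),w.sum()/100])
    return np.round(np.mean(o,0),2),np.round(np.std(o,0),2)
def px(P):
    c=manip.calibration('side');T=np.linalg.inv(np.array(c['pose']));K=np.array(c['intrinsics']);q=T@np.append(P,1)
    return K[0,0]*q[0]/-q[2]+K[0,2], -K[1,1]*q[1]/-q[2]+K[1,2]
def book():
    p,d=snap('side')
    A,u,v=world('side',d,np.ones_like(d,bool)); m=(A[:,2]>98)&(A[:,2]<110)&(A[:,0]>430)&(A[:,0]<530)&(A[:,1]>-100)&(A[:,1]<150)
    return rect(A[m],90,120)
E
python3 - <<'E'
from r import *
print(roll(5),px([481,-194,52]),px([481,-206,52]),px([481,-185,52]))
p,d=snap('side'); A,u,v=world('side',d,np.ones_like(d,bool)); m=(A[:,0]>440)&(A[:,0]<500)&(A[:,1]>10)&(A[:,1]<150)&(A[:,2]>98)&(A[:,2]<110); print(rect(A[m],90,120))
E
```

```text
clock: 7.8
eef_pos: [466.9, 173.9, 250.0]
eef_rot: [-3.136, 0.001, 1.593]
wrist_force: [-0.3, 0.3, 1.2]
finger_gap: 75.2
finger_force: 0.0
clock: 8.43
eef_pos: [467.5, 174.1, 252.9]
eef_rot: [3.141, -0.0, 1.593]
wrist_force: [-0.5, 0.1, 2.3]
finger_gap: 33.8
finger_force: 40.0
(array([304.61, 323.65,  58.4 ]), array([0.01, 0.01, 0.12])) (np.float64(304.53510212571007), np.float64(324.9985688722107)) (np.float64(304.67402303621316), np.float64(329.9308265551047)) (np.float64(304.4324721629212), np.float64(321.3547875247734))
(np.int64(485), array([469.7,  85.9, 103.1]), [array([469.7 ,  88.33]), array([ 33.86, 122.92]), np.float64(1.13)], [[452.0, 149.0], [454.0, 27.0], [488.0, 27.0], [485.0, 150.0]])
```

```bash
python3 -m creep '{"slide":[[0.2,-1.7,0],[0.2,-1.8,0],[0.2,-1.8,0],[0.2,-1.8,0],[0.2,-1.8,0],[0.2,-1.8,0],[0.1,-1.6,0],[0,0,0]],"turn":[0,0,0,0,0,0,0,0],"claw":[0.3,0.3,0.3,0.3,0.3,0.3,0.3,0.3]}'
python3 - <<'E'
from r import *
print(roll(1))
p,d=snap('top','t3'); A,u,v=world('top',d,np.ones_like(d,bool)); m=(A[:,0]>440)&(A[:,0]<530)&(A[:,1]>-115)&(A[:,1]<80)&(A[:,2]>98)&(A[:,2]<110); print(rect(A[m],90,120))
B=A[m]
for y in range(-100,30,10):
    q=B[abs(B[:,1]-y)<4]
    if len(q): print(y,np.round([q[:,0].min(),q[:,0].max()],1))
print(rect(A,178,194,[400,600,-200,-90]))
E
```

```text
clock: 9.72
eef_pos: [480.7, 49.0, 252.9]
eef_rot: [3.141, 0.001, 1.591]
wrist_force: [-0.3, -3.9, 8.3]
finger_gap: 33.5
finger_force: 40.0
(array([304.6 , 321.98,  64.27]), array([0., 0., 0.]))
(np.int64(559), array([483.5, -53.6, 103.9]), [array([483.83, -61.57]), array([82.55, 96.02]), np.float64(0.84)], [[442.0, -14.0], [443.0, -110.0], [526.0, -109.0], [524.0, -13.0]])
-90 [468.9 499.5]
-80 [466.5 501.4]
-70 [466.3 501.3]
-60 [466.3 500.9]
-50 [468.1 498.7]
-40 [468.  498.5]
-30 [467.8 498.2]
-20 [467.6 498.1]
-10 [469.7 498. ]
(np.int64(1459), array([ 485.1, -136.3,  186.9]), [array([ 485.44, -137.97]), array([137.94,  59.49]), np.float64(0.82)], [[416.0, -109.0], [417.0, -169.0], [555.0, -167.0], [554.0, -107.0]])
```

```bash
python3 -m creep '{"slide":[[0.03,-1.3,0.1],[0.03,-1.3,0],[0.03,-1.3,0],[0.03,-1.3,0],[0.03,-1.3,0],[0.02,-1.3,0],[0,0,0],[0,0,0]],"turn":[0,0,0,0,0,0,0,0],"claw":[0.3,0.3,0.3,0.3,0.3,0.3,0.3,0.3]}'
python3 - <<'E'
from r import *
p,d=snap('side'); pt,dt=snap('top')
cv2.imwrite('pics/c4.png',np.hstack([cv2.resize(p[280:350,270:350],(400,350),interpolation=0),cv2.resize(pt[210:280,340:420],(400,350),interpolation=0)])[:,:,::-1])
A,u,v=world('top',dt,np.ones_like(dt,bool))
m=(A[:,2]>90)&(A[:,2]<112)&(A[:,1]<-168)&(A[:,1]>-230)&(A[:,0]>440)&(A[:,0]<530);print(A[m].round(0)[:40])
E
```

```text
clock: 10.82
eef_pos: [482.2, -26.8, 253.6]
eef_rot: [-3.142, -0.0, 1.593]
wrist_force: [-0.5, -0.3, -1.6]
finger_gap: 33.8
finger_force: 40.0
[]
```

View pics/c4.png

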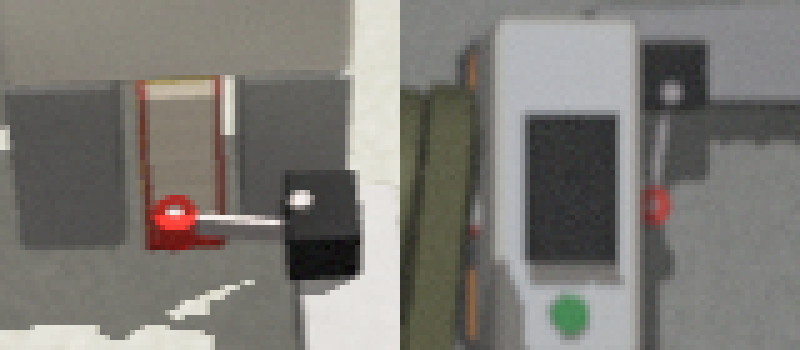

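The nose is inside the arch, roughly central. The roller is at about pixel (304,322), not yet touched. I'm closing in with smaller steps.

```bash
cat > q.py <<'E'
from r import *
def br():
    o=[]
    for i in range(3):
        p,d=snap('side'); s=p[305:345,290:325].astype(float)
        w=np.clip(s[:,:,0]-170,0,None)*(s[:,:,1]<130)*(s[:,:,2]<130); v,u=np.mgrid[305:345,290:325]
        o.append([(w*u).sum()/w.sum(),(w*v).sum()/w.sum(),w.sum()/100])
    # lever line/roller from top view
    t,_=snap('top'); s=t[235:270,386:404].astype(float); w=np.clip(s[:,:,0]-np.maximum(s[:,:,1],s[:,:,2])-40,0,None); v,u=np.mgrid[235:270,386:404]
    st=manip.read_state()
    print('side',np.round(np.mean(o,0),2),'top',np.round([(w*u).sum()/w.sum(),(w*v).sum()/w.sum(),w.sum()/100],2),st['eef_pos'].round(1),st['wrist_force'].round(1))
E
python3 -c 'from q import *;br()'
python3 -m creep '{"slide":[[0.01,-0.3,0],[0,-0.3,0],[0,0,0],[0,0,0]],"turn":[0,0,0,0],"claw":[0.3,0.3,0.3,0.3]}' |head -2
python3 -c 'from q import *;br()'
```

```text
side [304.68 323.73  16.9 ] top [391.61 250.74   8.88] [482.2 -26.7 253.6] [-0.4 -0.2 -2.1]
clock: 11.62
eef_pos: [482.3, -33.0, 253.7]
side [304.68 323.72  16.98] top [391.57 250.74   9.08] [482.3 -32.8 253.6] [ 0.3 -0.  -3. ]
```

```bash
python3 -m creep '{"slide":[[0.01,-0.3,0],[0,0,0],[0,0,0]],"turn":[0,0,0],"claw":[0.3,0.3,0.3]}' |head -2
python3 -c 'from q import *;br()'
python3 -m creep '{"slide":[[0.01,-0.3,0],[0,0,0],[0,0,0]],"turn":[0,0,0],"claw":[0.3,0.3,0.3]}' |head -2
python3 -c 'from q import *;br()'
```

```text
clock: 12.2
eef_pos: [482.4, -35.9, 253.6]
side [304.69 323.73  16.98] top [391.57 250.71   9.28] [482.4 -35.9 253.6] [-0.  -0.8 -2.7]
clock: 12.78
eef_pos: [482.5, -38.9, 253.6]
side [304.68 323.72  17.03] top [391.57 250.73   9.16] [482.5 -38.9 253.7] [ 0.2 -0.6 -1.7]
```

Still no contact, so I continue in 3 mm steps.

```bash
python3 -m creep '{"slide":[[0.01,-0.3,0],[0,0,0],[0,0,0]],"turn":[0,0,0],"claw":[0.3,0.3,0.3]}' |head -2
python3 -c 'from q import *;br()'
```

```text
clock: 13.35
eef_pos: [482.6, -41.9, 253.6]
side [304.37 323.62  19.71] top [392.14 250.81  12.23] [482.6 -41.9 253.6] [-0.3  1.7 -2.2]
```

```bash
python3 -m creep '{"slide":[[0,-0.3,0],[0,0,0],[0,0,0]],"turn":[0,0,0],"claw":[0.3,0.3,0.3]}' |head -2
python3 -c 'from q import *;br()'
```

```text
clock: 13.92
eef_pos: [482.6, -44.9, 253.6]
side [304.86 323.31  25.74] top [393.26 251.    11.46] [482.6 -44.9 253.6] [-2.1  2.5 -3.1]
```

```bash
python3 -m creep '{"slide":[[0,-0.3,0],[0,0,0],[0,0,0]],"turn":[0,0,0],"claw":[0.3,0.3,0.3]}' |head -2
python3 -c 'from q import *;br()'
```

```text
clock: 14.5
eef_pos: [482.6, -47.9, 253.6]
side [304.99 323.02  29.84] top [394.4  250.76  11.23] [482.6 -47.8 253.6] [-2.3  3.7 -3.9]
```

```bash
python3 -m creep '{"slide":[[0.01,-0.25,0],[0,0,0],[0,0,0]],"turn":[0,0,0],"claw":[0.3,0.3,0.3]}' |head -2
python3 - <<'E'
from q import *
br()
p,d=snap('side'); t,dt=snap('top')
cv2.imwrite('pics/c5.png',np.hstack([cv2.resize(p[290:350,280:340],(400,400),interpolation=0),cv2.resize(t[225:265,380:420],(400,400),interpolation=0)])[:,:,::-1])
E
```

```text
clock: 15.08
eef_pos: [482.7, -50.3, 253.6]
side [305.29 323.58  28.44] top [395.28 250.54  11.91] [482.7 -50.3 253.6] [-3.3  5.2 -1.8]
```

View pics/c5.png

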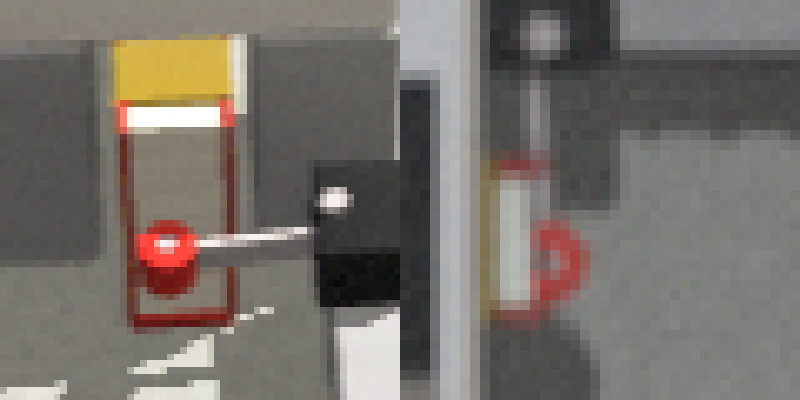

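```bash
python3 - <<'E'
from q import *
t0=cv2.imread('pics/t3.png')[:,:,::-1]; t=snap('top')[0]
s0=cv2.imread('pics/s1.png')[:,:,::-1]; s=snap('side')[0]
f=lambda a:(a[...,0].astype(int)-np.maximum(a[...,1],a[...,2]))
print('top free\n',f(t0)[247:256,386:402]);print('top now\n',f(t)[247:256,386:402])
print('side R free\n',s0[314:336,301:309,0]);print('now\n',s[314:336,301:309,0])
print(px([481,-185,62]),px([481,-195,62]))
E
```

```text
top free
 [[  1   4  13  24  39  44  39  15   0  -3  -1   0  -2   1  -1   1]
 [  0   4  24  52  65  89  86  44   4  -2   0   0  -1  -2  -2  -1]
 [  1   5  33  44  56  86 103  72  15  -4  -2  -2  -1  -1  -3   1]
 [  0   6  27  29  29  62  97  86  26  -1  -3   0  -1   1   0   1]
 [  0   6  31  29  26  58  96  90  31   2  -2   0  -1   0   0  -1]
 [  1   3  32  45  48  81 105  72  19  -2  -1  -1   0  -1  -1  -2]
 [ -1   7  32  53  72  98  91  44   5   0   2  -1   1  -1  -1  -3]
 [  1   5  19  39  50  73  51  15   0  -1  -2   1  -1   0   0  -1]
 [  2   0   3  12  17  23  13   1  -1   2   1  -1  -1   0  -2  -2]]
top now
 [[ 3  3 11  6 -4 -3  2 30 55 58 43 14  0 -2 -1 -1]
 [ 0  4 11  6 -3 -3  4 52 95 99 84 46 10 -1 -5  2]
 [ 1  5 12  6 -1 -4  2 42 81 84 99 84 36  6 -1 -2]
 [ 1  3 12  5 -1 -3 -1 22 36 39 83 98 62 10 -4  1]
 [ 3  3 11  7 -3 -3 -2 21 20 20 73 99 62 10 -2 -2]
 [ 2  4 14  4 -1 -3  1 46 61 48 84 96 44  4  0 -2]
 [ 2  2 11  5 -3 -4  4 57 94 89 94 68 20  1 -3 -1]
 [ 3  6 13  9  1 -1  4 50 90 77 61 25  5  0 -2 -2]
 [ 1  3 14 19 21 19 23 53 59 31 17  1  0  0 -2  1]]
side R free
 [[12
[... 971 characters left out ...]
2 133 132]
 [133 133 133 135 135 135 135 132]
 [135 134 134 133 134 134 132 131]
 [127 130 127 130 128 129 128 130]
 [128 139 154 166 170 157 144 131]
 [144 166 174 172 170 173 168 152]
 [250 254 248 157 152 163 234 252]
 [251 254 253 245 240 247 254 254]
 [244 254 252 236 224 241 254 252]
 [238 254 254 254 254 254 254 243]
 [125 212 252 254 254 253 222 126]
 [105 114 122 144 159 124 124 133]
 [110 107 110 114 113 115 118 130]
 [109 107 108 111 111 115 120 129]
 [125 112 109 114 111 112 119 128]
 [128 124 116 121 120 126 133 131]
 [131 132 130 132 134 130 132 131]]
(np.float64(304.31215708207736), np.float64(318.50175098154256)) (np.float64(304.42625445151486), np.float64(322.5629400726283))
```

Both views put the roller's travel at 10.0 mm, with the click at 9 and the limit at 15. I'll add 1 mm for margin and hold.

```bash
python3 -m creep '{"slide":[[0,-0.1,0],[0,0,0],[0,0,0],[0,0,0],[0,0,0],[0,0,0],[0,0,0]],"turn":[0,0,0,0,0,0,0],"claw":[0.3,0.3,0.3,0.3,0.3,0.3,0.3]}'
python3 - <<'E'
from q import *
t=snap('top')[0].astype(int); s=snap('side')[0]
print((t[...,0]-np.maximum(t[...,1],t[...,2]))[250:252,392:402]); print(s[320:333,304,0])
E
```

```text
clock: 16.35
eef_pos: [482.6, -51.3, 253.6]
eef_rot: [-3.141, -0.0, 1.593]
wrist_force: [-2.7, 5.5, -1.8]
finger_gap: 33.5
finger_force: 40.0
[[  0  20  38  40  73 105  86  19  -4   0]
 [  0  21  38  23  57 102  85  20  -3  -1]]
[133 136 132 151 172 161 201 212 252 254 220 116 111]
```

Held about 1 s at 11 mm of travel. Drawing the book out.

```bash
python3 -m creep '{"slide":[[-0.04,1.7,0],[-0.04,1.9,0],[-0.04,1.9,0],[-0.04,1.9,0],[-0.04,1.9,0],[-0.04,1.9,0],[-0.04,1.9,0],[0,0,0]],"turn":[0,0,0,0,0,0,0,0],"claw":[0.3,0.3,0.3,0.3,0.3,0.3,0.3,0.3]}'
python3 -m creep '{"slide":[[0,0,0],[0,0,0],[0,0,0],[0,0,0],[0.05,-2.1,0],[0.05,-2.1,0],[0.04,-2.1,0],[0,0,0]],"turn":[0,0,0,0,0,0,0,0],"claw":[0.7,0.7,0.7,0.7,0.7,0.7,0.7,0.7]}'
python3 - <<'E'
from m import *
p,d=snap('side'); B,u,v=world('side',d,np.ones_like(d,bool)); m=(B[:,0]>445)&(B[:,0]<520)&(B[:,1]>-105)&(B[:,1]<120)&(B[:,2]>99)&(B[:,2]<109); q=B[m]
for y in range(-75,115,10):
    k=q[abs(q[:,1]-y)<4]
    if len(k): print(y,len(k),np.round([k[:,0].min(),k[:,0].max(),k[:,2].mean()],1))
t,dt=snap('top'); B,u,v=world('top',dt,np.ones_like(dt,bool)); c=t[v,u].astype(int)
g=(c[:,1]>c[:,0]+20)&(c[:,1]>c[:,2]+5)&(B[:,0]>610)&(B[:,0]<780)&(abs(B[:,1]-37)<130)&(B[:,2]<12)
print(g.sum(),cv2.minAreaRect(B[g][:,:2].astype(np.float32)))
E
```

```text
clock: 17.45
eef_pos: [479.9, 81.0, 253.9]
eef_rot: [3.14, 0.0, 1.595]
wrist_force: [-0.6, -0.1, -2.4]
finger_gap: 33.7
finger_force: 40.0
clock: 18.45
eef_pos: [481.4, 15.8, 253.7]
eef_rot: [3.142, 0.0, 1.591]
wrist_force: [-0.5, -0.6, -0.1]
finger_gap: 65.5
finger_force: 0.0
-15 29 [467.5 498.8 102.9]
-5 35 [467.6 499.  102.2]
5 48 [445.1 519.8 103. ]
15 40 [465.5 497.4 102.8]
25 36 [465.6 497.6 102.3]
35 35 [465.6 498.  102.6]
45 34 [465.8 498.3 102.7]
55 9 [468.1 493.8 101.3]
65 12 [466.1 496.6 103.2]
75 29 [466.1 496.8 102.3]
85 1 [473.1 473.1  99.9]
4618 ((693.8323974609375, 37.925498962402344), (209.3338623046875, 130.00042724609375), 84.5732421875)
```

```bash
python3 -m creep '{"slide":[[0,0,0],[0,0,0],[0,0,0],[0,0,0],[0,0,0],[0,0,1],[0,0,1.2],[0,0,0]],"turn":[0,0,0,0,0,0,0,0],"claw":[0.3,0.3,0.3,0.3,0.3,0.3,0.3,0.3]}' 40
python3 -m creep '{"slide":[[2.6,0.2,0],[3.1,0.3,0],[3.1,0.3,0],[3.1,0.3,0],[3.1,0.3,0],[3.1,0.3,0],[3.06,0.2,0],[0,0,0]],"turn":[0,-0.02,-0.02,-0.02,-0.02,-0.02,-0.01,0],"claw":[0.3,0.3,0.3,0.3,0.3,0.3,0.3,0.3]}'
```

```text
clock: 19.55
eef_pos: [481.5, 16.6, 276.9]
eef_rot: [3.139, 0.0, 1.593]
wrist_force: [0.2, 0.2, -2.6]
finger_gap: 33.4
finger_force: 40.0
clock: 20.55
eef_pos: [693.8, 35.6, 274.6]
eef_rot: [-3.141, 0.0, 1.483]
wrist_force: [-1.3, 0.4, -2.6]
finger_gap: 33.8
finger_force: 40.0
```

```bash
python3 -m creep '{"slide":[[0,0,-0.7],[0,0,-0.6],[0,0,-0.3],[0,0,-0.1],[0,0,0],[0,0,0]],"turn":[0,0,0,0,0,0],"claw":[0.3,0.3,0.3,0.3,0.3,0.3]}'
python3 -c 'from h import *;snap("side","s6")'
```

```text
clock: 21.3
eef_pos: [692.9, 35.6, 258.9]
eef_rot: [3.141, -0.0, 1.483]
wrist_force: [0.1, -0.6, -1.8]
finger_gap: 33.8
finger_force: 40.0
```

View pics/s6.png

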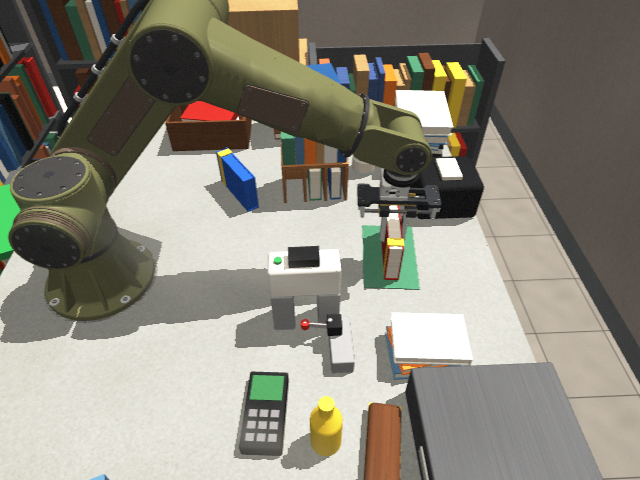

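The book is over the mat, nose at about (393,275), and the lever is back at (305,324). I'll lower the last 2 mm, release and rise.

```bash
python3 -m creep '{"slide":[[0,0,-0.1],[0,0,-0.1],[0,0,0],[0,0,0]],"turn":[0,0,0,0],"claw":[0.3,0.3,0.3,0.3]}'
python3 -m creep '{"slide":[[0,0,0],[0,0,0],[0,0,0],[0,0,0],[0,0,3],[0,0,4],[0,0,5],[0,0,5]],"turn":[0,0,0,0,0,0,0,0],"claw":[0.7,0.7,0.7,0.7,0.7,0.7,0.7,0.7]}'
python3 -m creep '{"slide":[[-4,-1,0],[-5,-1,0],[-5,-1,0],[-5,-1,0],[-5,-1,0],[-5,-1,0],[0,0,0],[0,0,0]],"turn":[0,0,0,0,0,0,0,0],"claw":[0.7,0.7,0.7,0.7,0.7,0.7,0.7,0.7]}'
python3 - <<'E'
from r import *
t,dt=snap('top','t7'); B,u,v=world('top',dt,np.ones_like(dt,bool))
print(rect(B,98,114,[640,750,-80,150])); print('roller',roll(1)[0])
E
```

```text
clock: 21.85
eef_pos: [692.9, 35.6, 256.7]
eef_rot: [3.141, 0.0, 1.483]
wrist_force: [-0.0, 0.3, -2.0]
finger_gap: 33.7
finger_force: 40.0
clock: 22.85
eef_pos: [692.7, 35.6, 428.3]
eef_rot: [-3.142, 0.0, 1.483]
wrist_force: [-0.5, -0.9, 0.1]
finger_gap: 65.9
finger_force: 0.0
clock: 23.85
eef_pos: [403.3, -24.4, 427.1]
eef_rot: [3.14, 0.0, 1.483]
wrist_force: [0.2, -0.3, -0.5]
finger_gap: 65.8
finger_force: 0.0
(np.int64(1201), array([693.5,  37.8, 106.1]), [array([693.98,  37.91]), array([164.82,  35.67]), np.float64(84.97)], [[669.0, -43.0], [705.0, -46.0], [719.0, 118.0], [683.0, 122.0]])
roller [304.61 323.66  59.31]
```

View pics/t7.png

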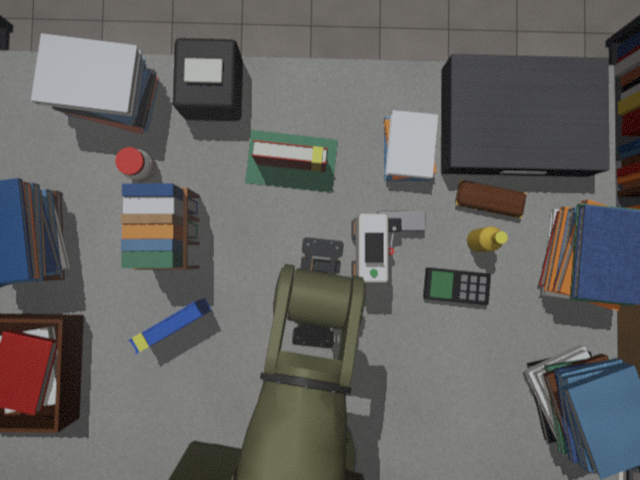

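The book stands upright in the middle of the mat, (252,150) to (327,158). The roller is back at its rest pixel and everything else is where it was.

```bash
python3 -c 'from cell import manip;print(manip.sign_off())'
```

```text
the job is handed in; nothing more can be done
None
```

The job is handed in at about 24 s of the 66 s allowed: the lever was pressed about 11 mm (click at 9, limit 15) and held for about a second, and the book now stands upright and released on the green mat; sign-off returned no verdict.

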